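# Dig out the bone folder and set a guarded switch with it

### The arm

A 6-joint arm with a two-finger parallel gripper is mounted at the origin on a cart in front of the work surface, level with it; the furniture and walls round the work are solid. World frame = base frame: x ahead of the robot, y to its left, z up, the work surface at z = 0. Lengths are in m, angles in degrees, forces in N, time in s.
With the tool pointing down it reaches from about 0.375 to 0.9 m from the base axis. Payload 3.1 kg.
Tool frame: the origin (TCP) lies on the centre line of the jaws, within the pads' length; the fingertips stand 25 mm ahead of it and the grasp point (between the pads) lies 6 mm ahead of it; y points along the fingers, x is the direction in which the jaws open and shut, and the axes are right-handed (so a half turn about y gives the same grasp; the last joint's range is limited). The gripper opens to 87 mm and grips with 3 to 60 N. Pads are 19 mm wide; open, the fingers measure 117 mm over their backs; the gripper's body (75 mm by 190 mm) begins 51 mm behind the grasp point.
Start: joints at [-80.128, 30.224, 82.088, -0, 67.689, -10.227], TCP at [0.215, -0.587, 0.248] pointing down, gripper open.
Joint ranges: [-176.69, 176.69], [-43.24, 126.21], [12.49, 139.97], [-82, 262], [0, 151.66], [-163.58, 163.58]. Speed limits (degrees/s): [159.86, 159.86, 180, 180, 180, 180].

### API

Orientations are given as a 3x3 rotation matrix whose columns are the frame's x, y, z axes.
In Python, from rig import * gives the robot as it stands.
- The arm moves only by the tool play_rows, never from a script. Its argument "commands" is a list of rows, each a list of 2 entries, a list of its own where there are three numbers: the shift along the world's x, y, z in m, then the turn, a rotation vector about the world's x, y, z in rad. A call has 1 to 10 rows; each row is the pose to reach, as a shift and turn from the pose commanded when the call began; what a row does not reach only later rows make up. A row lasts 1/8 s, in which the tool goes at most 62.5 mm and 10.7 degrees, less where a joint would pass 70% of its speed; a pose out of reach is approached as far as the arm can. A call with a gripper value outside its range is refused whole. "gripper" is the finger opening in m, from 0 to 0.087, set as the call begins (left out, the last holds). The fingers move at their own pace and stop on an object; the grip force is fixed at half the most. Time passes only in rows, so rows that repeat a pose let the fingers close. It gives the time, the measured TCP pose, the force and the opening at its end, in the units of the state.
- read_state(): the state, without advancing time (a new reading comes with each control period).
- capture(name): name is "side" or "top"; returns a dict with "frame" (400x640x3 uint8, red, green, blue), "depth" (400x640 float32, m along the optical axis (not along the pixel's ray), 0 where there is no reading), "mtx" (3x3 intrinsics, pixels), "cam_to_world" (4x4, takes a point from camera to world coordinates). Camera axes: x right, y down, z forward; pixel columns grow to the right and rows downward; lengths in m; the calibration is good to about 2 mm. A picture is of the moment at which its call begins.
- hand_in(): hands the job in, once; it reports no verdict.
The state is a dict: "time_s": time; "joint_positions": joint angles; "qvel": joint speeds; "tau": joint torques, N m; "position": TCP position; "tcp_rot": TCP orientation; "force": force on the tool from outside, world axes, zero at the start; "moment": the same for the moment, N m; "opening": opening from 0.0 (shut) to 1.0 (fully open).
Only numpy, scipy, OpenCV 4.12 (cv2) and the standard library are available. Lean on these libraries where they do the work, as an engineer would, in place of code of your own. Each camera call takes 0.05 s, during which the arm holds its last target. There are 200 camera calls.

### The job

The red switch on the guarded switch bank needs setting, and the bone folder that is used to push it is buried in the blue bin: move the tape measure and the block of beeswax aside inside the bin, where they stay, and lay the bone folder flat on the cork mat. Then take it again by its blunt end and use its pointed end to push the red lever fully over, away from you, touching the bank and its switches with nothing but the folder and leaving the black and white levers as they are. Finally lay the folder flat on the cork mat again and let go; do not disturb the cream, dark brown and red thread spools standing around.

Things in the scene. Friction and masses are not known exactly. Their poses are not given: they have to be found in the camera images.
- bin: Open blue plastic bin, fixed to the table; outer 210 (x) x 224 (y) x 44 mm high, walls and floor 4 mm. Origin: centre of its underside; x and y along its sides, z up.
- folder: Ivory-coloured flat bone folder, 156 mm long, 23 mm wide, 8 mm thick, 40 g, lying on the bin floor under the tape measure and the beeswax, nearer the bin's +x wall. Origin: centre of its underside; its length is along its y axis: pointed end at y = -78 mm, blunt end at y = +78 mm; z is up out of its flat face.
- cake: Yellow-brown block of beeswax, 37 (x) x 53 (y) x 20 mm (z), 35 g, lying across the bone folder, level on top of it. Origin: centre of its underside.
- tape: Yellow pocket tape measure lying flat across the bone folder, level on top of it; its solid body spans x -27 to +31 mm, y -22 to +40 mm and z 0 to 30 mm from the origin (underside); the short steel tab beyond that, to y = -42 mm, cannot be gripped. The beeswax and the tape measure lie side by side along the folder, 25 to 35 mm apart, in either order, each with its x axis along the folder (within 0.1 rad) and its middle over the folder.
- mat: Cork mat fixed to the table, 170 (x) x 80 (y) x 4 mm thick. Origin: centre of its underside; x along its long side, z up.
- bank: Grey switch bank fixed to the table. Housing 90 mm (x) x 124 mm (y), its deck 40 mm high. Four upright guard fins, 4 mm thick and 36 mm tall above the deck (top at z = 76 mm), run from the front edge (x = -45 mm) to x = +30 mm at y = -60, -20, +20 and +60 mm, forming three lanes 36 mm wide clear, open above and in front; a back wall 82 mm high closes them at x = +38 to +45 mm. Origin: centre of its underside; +x points from its open front to its back.
- switch_red: Fixed switch base with the red lever, in one of the three lanes (which one varies). Origin: on the deck (40 mm above the table), at x = +20 mm in the bank's frame and the middle of its lane (bank y = -40, 0 or +40 mm); axes as the bank's. The lever's hinge lies 4 mm above this origin, along y.
- switch_black: The same switch base with the black lever, in another lane.
- switch_white: The same switch base with the white lever, in another lane.
- lever_red (a joint): Red paddle lever, 18 mm wide, 5 mm thick, reaching 29 mm from its hinge: 0 rad leans to the front by 0.45 rad, 0.45 upright, 0.9 fully over to the back (end stop). Stays where it is left; takes about 1.5 N to push near its end.
- lever_black (a joint): Black paddle lever, the same.
- lever_white (a joint): White paddle lever, the same.
- cream: Upright cream thread spool, 48 mm diameter, 90 mm tall, standing beyond the bin. Origin: centre of its underside.
- spool: Upright red thread spool, 40 mm diameter, 60 mm tall, standing at the right of the mat. Origin: centre of its underside.
- dark: Upright dark brown thread spool, 42 mm diameter, 70 mm tall, standing to the left of the bin. Origin: centre of its underside.
There are look-alikes about, which are no part of the job. Of the things that look like the cake, the larger one is meant.

How it is judged:
By the outcome, as a careful person would: the job done as asked, in the order asked, and still so for the second after the job is handed in, with the robot touching nothing.
It also fails if it takes over 72 s, if anything falls off the work surface, if the arm or the gripper's body presses on something with over 40 N, if the wrist force passes 120 N, or if a joint passes its speed limit or range.

## Working session

There is one attempt and no reset: what is moved stays moved. The work goes in short steps, Python scripts to look and compute and a tool call to move; the robot and the scene stay as the last step left them, time stands still between calls to the robot, and variables do not carry over. Pictures are saved under pics/ and viewed, about 8 in all and at most 12, crops included, and the job is handed in when it is done.

Besides the shell and the picture viewer there is one more tool, called by a JSON object that holds its "op" and its "data". play_rows: Moves the arm, as the interface text tells. Its arguments: {"type":"object","properties":{"commands":{"type":"array"},"gripper":{"type":"number"}},"required":["commands"]}

```bash
mkdir -p pics; cat > h.py <<'E'
from rig import *
import numpy as np, cv2
def cap(n):
    c=capture(n); d=c["depth"]; K=np.array(c["mtx"]); T=np.array(c["cam_to_world"])
    v,u=np.mgrid[0:d.shape[0],0:d.shape[1]]
    P=np.stack([(u-K[0,2])/K[0,0]*d,(v-K[1,2])/K[1,1]*d,d],-1)@T[:3,:3].T+T[:3,3]
    P[d==0]=np.nan
    return c["frame"],P,c
def save(n,im,box=None,s=1):
    if box: im=im[box[1]:box[3],box[0]:box[2]]
    im=cv2.resize(im,None,fx=s,fy=s,interpolation=cv2.INTER_CUBIC)
    cv2.imwrite(f"pics/{n}.png",im[...,::-1])
E
python3 - <<'E'
from h import *
for n in("top","side"):
    f,P,c=cap(n); np.savez(n+"0",f=f,P=P); save(n+"0",f,s=1.25)
    print(n,c["cam_to_world"],c["mtx"])
print(read_state())
E
```

```text
top [[-0.00455335 -0.99351331  0.11362466  0.40006959]
 [-0.99992856  0.00326781 -0.01149763  0.26358372]
 [ 0.01105174 -0.1136689  -0.99345722  1.08020084]
 [ 0.          0.          0.          1.        ]] [[385.16900447   0.         319.58750832]
 [  0.         385.16900447 198.32958086]
 [  0.           0.           1.        ]]
side [[-0.97500025 -0.1573883   0.15685484  0.38057081]
 [-0.2215044   0.63246245 -0.74224461  1.04098435]
 [ 0.01761582 -0.75843271 -0.65151324  0.76237751]
 [ 0.          0.          0.          1.        ]] [[430.03617896   0.         316.93981282]
 [  0.         430.03617896 199.64226855]
 [  0.           0.           1.        ]]
{'time_s': 0.1, 'joint_positions': array([-8.01265641e+01,  3.02755674e+01,  8.21492018e+01, -1.07313918e-03,
        6.76920801e+01, -1.02266222e+01]), 'qvel': array([-0.10519481, -0.06313753, -0.12142454,  0.04595814,  0.05661384,
       -0.0309024 ]), 'tau': array([-2.27865612e-04, -4.40986526e+01, -1.77150947e+01,  6.34016516e-02,
        5.34131681e-02, -4.30856971e-05]), 'position': array([ 0.21470862, -0.58629521,  0.24664792]), 'tcp_rot': array([[ 3.43666971e-01, -3.66772906e-04,  9.39091518e-01],
       [-9.39089438e-01,  2.00622769e-03,  3.43666993e-01],
       [-2.01007915e-03, -9.99997920e-01,  3.45041630e-04]]), 'force': array([ 0.29032482,  0.02114653, -0.3826155 ]), 'moment': array([ 0.01258629,  0.00024773, -0.0742314 ]), 'opening': 0.9987473779893047}
```

View pics/top0.png

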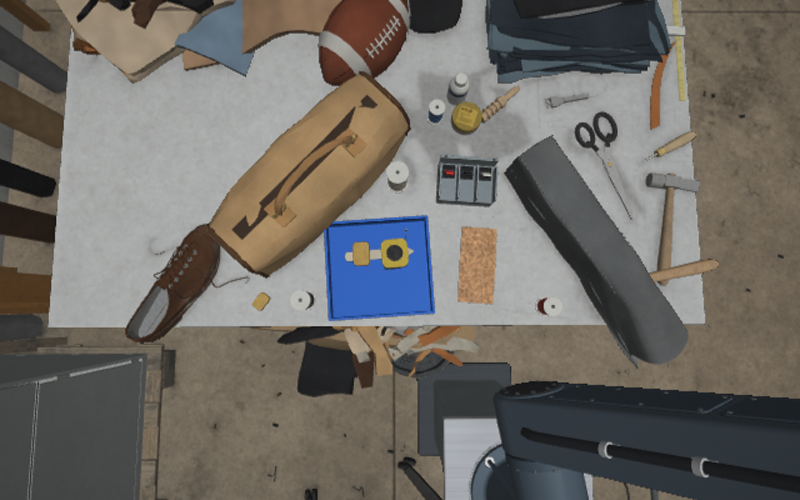

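View pics/side0.png

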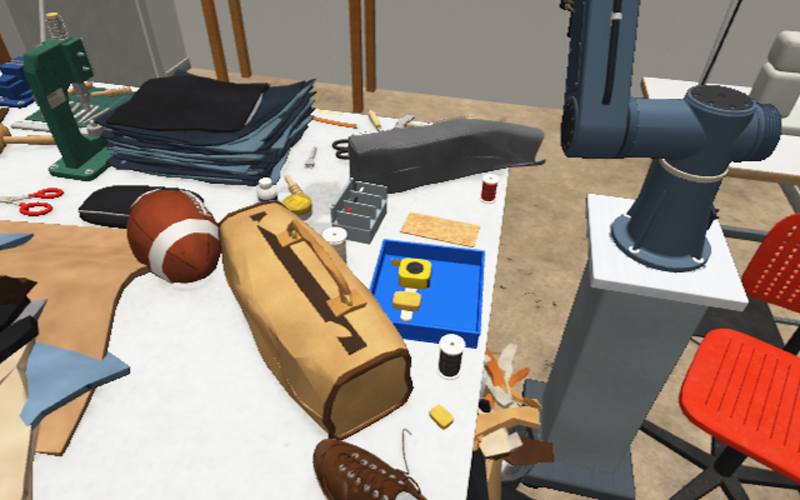

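Two beeswax look-alikes appear, at about (361,254) on the folder in the bin and (261,301) left of the bin, in shown pixels. The one in the bin lies on the folder and looks larger. The yellow tape measure is at (395,252). The red lever is in the left lane at (448,171). Next I'll measure these and enlarge the crop.

```bash
cat > m.py <<'E'
from h import *
z=np.load("top0.npz"); f,P=z["f"],z["P"]
hsv=cv2.cvtColor(f,cv2.COLOR_RGB2HSV)
def rect(name,m):
    q=P[m]; 
    if len(q)<5: print(name,len(q)); return
    r=cv2.minAreaRect((q[:,:2]*1000).astype(np.float32)); print(name,len(q),np.round(r[0],1),np.round(r[1],1),round(r[2],1),"z",np.round(np.nanpercentile(q[:,2],[5,50,95])*1000,1))
def box(u0,v0,u1,v1):
    m=np.zeros(f.shape[:2],bool); m[int(v0/1.25):int(v1/1.25),int(u0/1.25):int(u1/1.25)]=1; return m&np.isfinite(P[...,0])
Z=P[...,2]; H,S,V=hsv[...,0],hsv[...,1],hsv[...,2]
rect("bin",box(315,205,445,330)&(Z>.038)&(Z<.05)&(H>100)&(H<125)&(S>150))
B=box(335,225,425,300)
rect("cake",B&box(348,235,374,275)&(Z>.025)&(H<30)&(S>90))
rect("small",box(245,285,280,320)&(Z>.006)&(S>80))
rect("tape",B&box(376,230,416,275)&(Z>.033))
rect("tapeall",B&box(376,220,416,275)&(Z>.018))
rect("folder",B&(Z<.022)&(S<90)&(V>120))
rect("mat",box(450,220,505,310)&(S>60)&(Z<.02))
rect("bankwall",box(430,150,505,210)&(Z>.079))
rect("bank",box(430,150,505,210)&(Z>.03))
for n,b,zt in(("cream",(380,155,415,195),.085),("red",(530,290,570,322),.055),("dark",(285,285,320,315),.065)): rect(n,box(*b)&(Z>zt))
rect("redlev",box(430,160,500,190)&(S>150)&((H<8)|(H>172)))
a=cv2.resize(f[165:260,250:350],None,fx=6,fy=6,interpolation=cv2.INTER_CUBIC)
b=cv2.resize(f[120:168,345:402],(int(57*6),int(48*6)),interpolation=cv2.INTER_CUBIC)
c=cv2.resize(f[225:255,195:260],(65*4,30*4))
o=np.zeros((570,800,3),np.uint8); o[:,:430]=a[:570,85:515]; o[:288,440:782]=b; o[300:420,440:700]=c
cv2.imwrite("pics/crop1.png",o[...,::-1])
E
python3 m.py
```

```text
bin 575 [478.2 298.1] [211. 226.] 3.7 z [40.  43.7 47. ]
cake 225 [509.  336.6] [47.4 35.7] 0.5 z [28.  31.7 35.6]
small 119 [406.2 557.3] [24.7 34.4] 54.4 z [ 9.  13.7 17.9]
tape 472 [516.4 264.3] [81.  57.8] 5.1 z [38.8 42.4 45.9]
tapeall 484 [517.3 263.4] [84.9 57.4] 2.1 z [37.7 42.3 45.9]
folder 141 [520.5 298.4] [ 43.4 151.5] 5.3 z [ 4.1 11.8 15.1]
mat 1701 [485.2  77.5] [ 80.6 169.7] 85.5 z [1.2 4.3 7.7]
bankwall 128 [673.8 104.6] [120.6  74.7] 85.7 z [79.3 81.8 85.1]
bank 1744 [666.3 104.8] [124.5  91.8] 86.0 z [37.4 44.  80.8]
cream 273 [682.2 262.4] [65.9 46.1] 37.7 z [ 87.7  90.5 108. ]
red 175 [391.8 -71.1] [39.3 36.8] 89.6 z [57.7 60.7 62.9]
dark 197 [408.5 460.8] [38.9 39.6] 0.0 z [67.  70.  73.3]
redlev 19 [682.  144.1] [16.4 13.9] 80.8 z [56.4 67.8 72.7]
```

View pics/crop1.png

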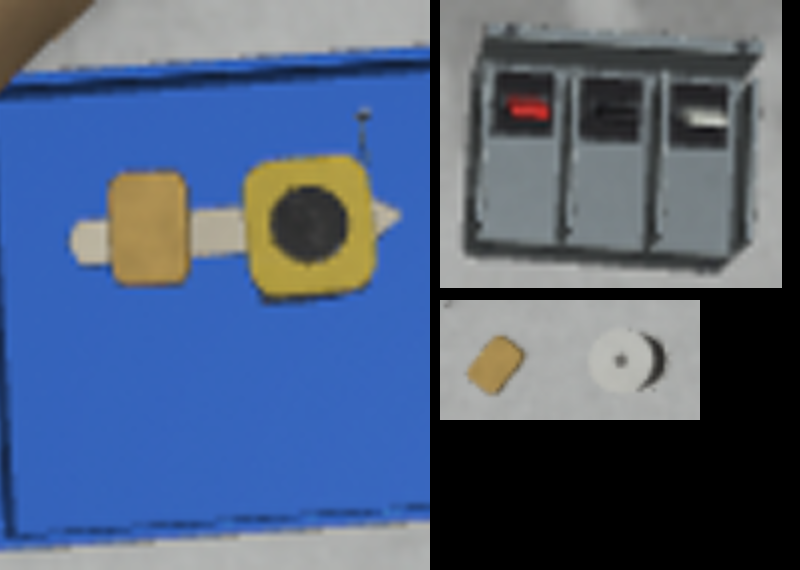

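The crop confirms the choice. The bin's wax block is about 36x50 mm against 25x34 mm for the one outside, so it is the cake. The folder's point faces right (-y) and all three levers lean to the front, with red in the left lane. I'll check clearances along the way before moving.

```bash
python3 - <<'E'
from h import *
z=np.load("top0.npz"); P=z["P"].reshape(-1,3)
for x0,x1,y0,y1 in((.3,.6,-.45,-.05),(.3,.6,-.05,.55),(.6,.8,-.05,.3)):
    m=(P[:,0]>x0)&(P[:,0]<x1)&(P[:,1]>y0)&(P[:,1]<y1); q=P[m]; print(q[q[:,2].argmax()])
f=z["f"];P=z["P"];H=cv2.cvtColor(f,cv2.COLOR_RGB2HSV)
# cake/tape colour masks via tight depth
for n,(u0,v0,u1,v1),c in(("cake",(275,185,302,218),32),("tape",(300,180,335,222),42)):
    h=H[v0:v1,u0:u1];p=P[v0:v1,u0:u1]; m=(h[...,0]<32)&(h[...,1]>110)&(p[...,2]>.02)
    q=p[m][:,:2]*1000; r=cv2.minAreaRect(q.astype(np.float32)); print(n,r,q.min(0),q.max(0))
E
```

```text
[ 0.4576836  -0.16586769  0.13904594]
[0.59799852 0.47243283 0.21075459]
[0.75910111 0.29793262 0.1576991 ]
cake ((509.05108642578125, 335.3798522949219), (47.455047607421875, 32.853824615478516), 0.6096118092536926) [485.32721005 318.78950607] [532.70227724 351.8205815 ]
tape ((509.11822509765625, 264.013671875), (60.8018684387207, 54.367286682128906), 0.07143118232488632) [478.72714342 236.84333527] [539.53627686 291.20428645]
```

```bash
python3 - <<'E'
from h import *
z=np.load("top0.npz"); P=z["P"].reshape(-1,3)
for z0 in(.06,.09,.12):
  for x in np.arange(.5,.72,.03):
    m=(P[:,2]>z0)&(abs(P[:,0]-x)<.015)&(P[:,1]>.3)&(P[:,1]<.6); q=P[m]; print(z0,round(x,2),q[:,1].min().round(3) if len(q) else None)
E
```

```text
0.06 0.5 0.463
0.06 0.53 0.423
0.06 0.56 0.39
0.06 0.59 0.361
0.06 0.62 0.334
0.06 0.65 0.312
0.06 0.68 0.3
0.06 0.71 0.301
0.09 0.5 0.463
0.09 0.53 0.426
0.09 0.56 0.394
0.09 0.59 0.365
0.09 0.62 0.341
0.09 0.65 0.317
0.09 0.68 0.302
0.09 0.71 0.301
0.12 0.5 0.474
0.12 0.53 0.437
0.12 0.56 0.409
0.12 0.59 0.38
0.12 0.62 0.35
0.12 0.65 0.32
0.12 0.68 0.302
0.12 0.71 0.301
```

{"op": "play_rows", "data": {"commands": [[[0.185,0.437,0.06],[0,0,0.6]],[[0.185,0.437,0.06],[0,0,0.6]],[[0.185,0.437,0.06],[0,0,0.6]],[[0.185,0.437,0.06],[0,0,0.6]],[[0.185,0.437,0.06],[0,0,0.6]],[[0.185,0.437,0.06],[0,0,0.6]],[[0.185,0.437,0.06],[0,0,0.6]],[[0.185,0.437,0.06],[0,0,0.6]],[[0.185,0.437,0.06],[0,0,0.6]]], "gripper": 0.075}}

```text
time_s: 1.23
position: [0.4001, -0.1474, 0.3077]
tcp_rot: [[0.817, 0.0, 0.577], [-0.577, 0.0, 0.817], [-0.0, -1.0, 0.0]]
force: [-0.4, -0.0, -0.1]
opening: 0.86
```

{"op": "play_rows", "data": {"commands": [[[0.109,0.472,-0.1],[0,0,0.65]],[[0.109,0.472,-0.1],[0,0,0.65]],[[0.109,0.472,-0.1],[0,0,0.65]],[[0.109,0.472,-0.1],[0,0,0.65]],[[0.109,0.472,-0.1],[0,0,0.65]],[[0.109,0.472,-0.1],[0,0,0.65]],[[0.109,0.472,-0.1],[0,0,0.65]],[[0.109,0.472,-0.1],[0,0,0.65]],[[0.109,0.472,-0.1],[0,0,0.65]],[[0.109,0.472,-0.1],[0,0,0.65]]]}}

```text
time_s: 2.48
position: [0.5088, 0.3208, 0.2067]
tcp_rot: [[1.0, -0.002, -0.03], [0.03, -0.002, 1.0], [-0.002, -1.0, -0.001]]
force: [0.4, -0.7, -0.8]
opening: 0.861
```

{"op": "play_rows", "data": {"commands": [[[0,0,0],[0.16,0,0]],[[0,0,0],[0.32,0,0]],[[0,0,-0.05],[0.47,0,0]],[[0,0,-0.08],[0.47,0,0]],[[0,0,-0.1],[0.47,0,0]],[[0,0,-0.11],[0.47,0,0]],[[0,0,-0.11],[0.47,0,0]]]}}

```text
time_s: 3.35
position: [0.509, 0.3211, 0.0976]
tcp_rot: [[1.0, 0.0, -0.028], [0.025, 0.453, 0.891], [0.013, -0.892, 0.453]]
force: [0.4, 0.2, -0.6]
opening: 0.86
```

```bash
python3 - <<'E'
from h import *
f,P,c=cap("side"); g,_,_=cap("top")
o=np.zeros((600,800,3),np.uint8)
a=cv2.resize(f[150:300,270:400],None,fx=3.8,fy=3.8)[:570,:494]; o[:a.shape[0],:a.shape[1]]=a
b=cv2.resize(g[150:260,245:345],None,fx=3,fy=3); o[:330,500:800]=b
cv2.imwrite("pics/c2.png",o[...,::-1]); s=read_state(); print(s["position"],s["tcp_rot"].round(3))
E
```

```text
[0.50943493 0.32180729 0.09850441] [[ 1.     0.002 -0.03 ]
 [ 0.026  0.453  0.891]
 [ 0.015 -0.891  0.453]]
```

View pics/c2.png

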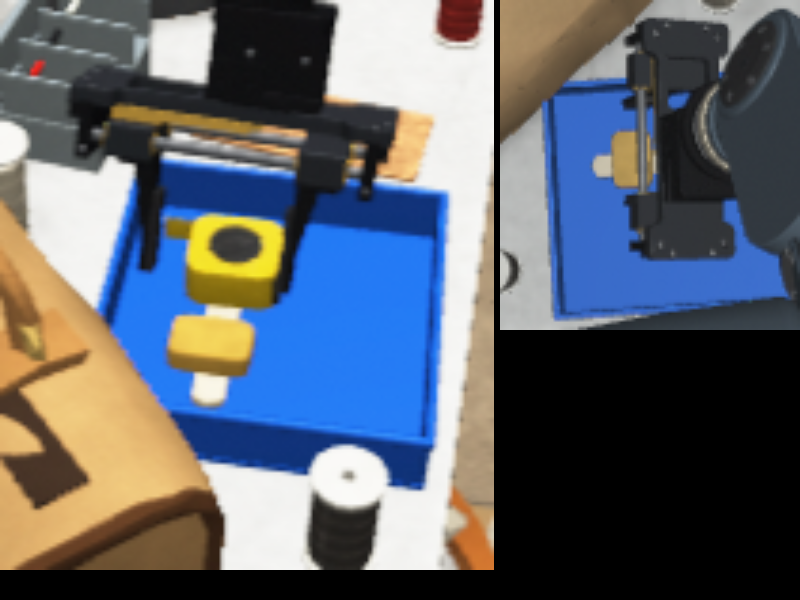

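The picture shows the tilted gripper over the bin, clear of the bag, with the cake and tape undisturbed. I'll descend on the cake and grip it.

{"op": "play_rows", "data": {"commands": [[[0,0.002,-0.02],[0,0,0]],[[0,0.002,-0.035],[0,0,0]],[[0,0.002,-0.05],[0,0,0]],[[0,0.002,-0.06],[0,0,0]],[[0,0.002,-0.061],[0,0,0]],[[0,0.002,-0.061],[0,0,0]]]}}

```text
time_s: 4.2
position: [0.5089, 0.3241, 0.0366]
tcp_rot: [[1.0, 0.0, -0.03], [0.027, 0.453, 0.891], [0.014, -0.891, 0.453]]
force: [-0.1, -0.8, -0.0]
opening: 0.862
```

{"op": "play_rows", "data": {"commands": [[[0,0,0],[0,0,0]],[[0,0,0],[0,0,0]],[[0,0,0],[0,0,0]],[[0,0,0],[0,0,0]],[[0,0,0],[0,0,0]]], "gripper": 0.04}}

```text
time_s: 4.82
position: [0.509, 0.3241, 0.0368]
tcp_rot: [[1.0, 0.0, -0.03], [0.027, 0.453, 0.891], [0.014, -0.891, 0.453]]
force: [0.3, -0.8, 1.6]
opening: 0.584
```

{"op": "play_rows", "data": {"commands": [[[0,0,0.01],[0,0,0]],[[0,0,0.03],[0,0,0]],[[-0.03,0.01,0.03],[0,0,0]],[[-0.065,0.02,0.03],[0,0,0]],[[-0.077,0.022,0.02],[0,0,0]],[[-0.077,0.022,0.005],[0,0,0]],[[-0.077,0.022,-0.005],[0,0,0]],[[-0.077,0.022,-0.005],[0,0,0]],[[-0.077,0.022,-0.005],[0,0,0]]]}}

```text
time_s: 5.95
position: [0.4321, 0.346, 0.0318]
tcp_rot: [[1.0, 0.0, -0.03], [0.027, 0.453, 0.891], [0.014, -0.892, 0.453]]
force: [-0.9, 0.9, -0.0]
opening: 0.587
```

{"op": "play_rows", "data": {"commands": [[[0,0,0],[0,0,0]],[[0,0,0],[0,0,0]],[[0,0,0],[0,0,0]],[[0,-0.01,0.02],[0,0,0]],[[0,-0.03,0.06],[0,0,0]],[[0,-0.04,0.12],[-0.1,0,0]],[[0.03,-0.06,0.12],[-0.3,0,0]],[[0.05,-0.08,0.12],[-0.47,0,0]],[[0.05,-0.08,0.12],[-0.47,0,0]]], "gripper": 0.07}}

```text
time_s: 7.08
position: [0.4849, 0.2663, 0.1532]
tcp_rot: [[1.0, 0.006, -0.03], [0.03, -0.002, 1.0], [0.006, -1.0, -0.002]]
force: [-0.5, -0.0, -1.2]
opening: 0.803
```

{"op": "play_rows", "data": {"commands": [[[0.01,0,0],[0,0,0.18]],[[0.022,-0.003,0],[0,0,0.36]],[[0.022,-0.003,-0.02],[0,0,0.54]],[[0.022,-0.003,-0.03],[0,0,0.72]],[[0.022,-0.003,-0.03],[0,0,0.9]],[[0.022,-0.003,-0.03],[0,0,1.08]],[[0.022,-0.003,-0.03],[0,0,1.26]],[[0.022,-0.003,-0.03],[0,0,1.44]],[[0.022,-0.003,-0.03],[0,0,1.59]],[[0.022,-0.003,-0.03],[0,0,1.59]]], "gripper": 0.082}}

```text
time_s: 8.32
position: [0.5034, 0.263, 0.1214]
tcp_rot: [[-0.047, -0.001, -0.999], [0.999, -0.0, -0.047], [-0.0, -1.0, 0.001]]
force: [0.1, 0.4, 0.8]
opening: 0.939
```

```bash
python3 - <<'E'
from h import *
f,P,c=cap("side"); s=read_state(); print(s["position"],s["tcp_rot"].round(3))
save("c3",f,(270,150,400,300),3.8); np.savez("s3",f=f,P=P)
H=cv2.cvtColor(f,cv2.COLOR_RGB2HSV)
m=(H[...,0]>22)&(H[...,0]<32)&(H[...,1]>190)&(P[...,2]>.038)&(P[...,2]<.046); m[:150]=0;m[300:]=0;m[:,:290]=0;m[:,400:]=0
q=P[m]*1000; print(len(q),cv2.minAreaRect(q[:,:2].astype(np.float32)))
E
```

```text
[0.50348461 0.26300947 0.12145737] [[-0.047 -0.001 -0.999]
 [ 0.999 -0.    -0.047]
 [-0.    -1.     0.001]]
224 ((507.33941650390625, 269.86224365234375), (59.865966796875, 56.474246978759766), 10.337838172912598)
```

View pics/c3.png

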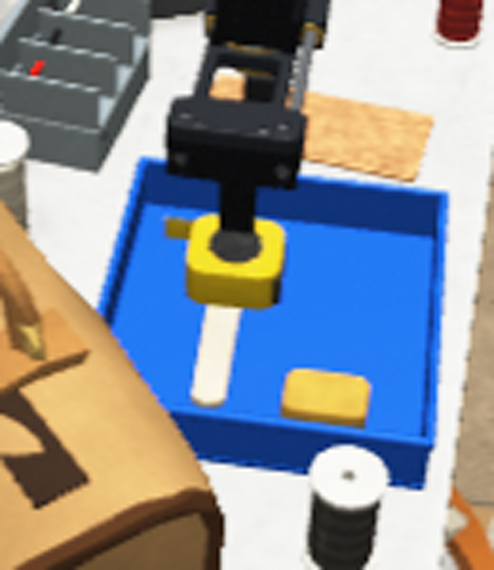

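The cake lies flat in the bin's near-left part and the tape is still on the folder. Next I'll take the tape.

{"op": "play_rows", "data": {"commands": [[[0.002,0.002,-0.03],[0,0,0]],[[0.003,0.002,-0.055],[0,0,0]],[[0.003,0.002,-0.072],[0,0,0]],[[0.003,0.002,-0.079],[0,0,0]],[[0.003,0.002,-0.079],[0,0,0]]]}}

```text
time_s: 9.0
position: [0.5067, 0.2651, 0.0424]
tcp_rot: [[-0.049, -0.0, -0.999], [0.999, -0.0, -0.049], [-0.0, -1.0, 0.0]]
force: [-0.3, 0.4, -0.0]
opening: 0.947
```

{"op": "play_rows", "data": {"commands": [[[0,0,0],[0,0,0]],[[0,0,0],[0,0,0]],[[0,0,0],[0,0,0]],[[0,0,0],[0,0,0]],[[0,0,0],[0,0,0]]], "gripper": 0.045}}

```text
time_s: 9.62
position: [0.5071, 0.2652, 0.043]
tcp_rot: [[-0.049, 0.001, -0.999], [0.999, 0.0, -0.049], [0.0, -1.0, -0.001]]
force: [-0.3, -1.0, 4.2]
opening: 0.666
```

{"op": "play_rows", "data": {"commands": [[[0,0,0.01],[0,0,0]],[[0,0,0.025],[0,0,0]],[[-0.04,0,0.025],[0,0,0]],[[-0.075,-0.003,0.02],[0,0,0]],[[-0.083,-0.003,0.005],[0,0,0]],[[-0.083,-0.003,-0.007],[0,0,0]],[[-0.083,-0.003,-0.007],[0,0,0]],[[-0.083,-0.003,-0.007],[0,0,0]]]}}

```text
time_s: 10.62
position: [0.425, 0.2623, 0.0357]
tcp_rot: [[-0.049, 0.001, -0.999], [0.999, 0.0, -0.049], [0.0, -1.0, -0.001]]
force: [0.1, 0.0, -2.3]
opening: 0.663
```

{"op": "play_rows", "data": {"commands": [[[0,0,0],[0,0,0]],[[0,0,0],[0,0,0]],[[0,0,0],[0,0,0]],[[0,0,0.03],[0,0,0]],[[0,0,0.08],[0,0,0]],[[0,0,0.12],[0,0,-0.18]],[[0,0,0.16],[0,0,-0.36]],[[0,0,0.2],[0,0,-0.54]],[[-0.03,-0.05,0.22],[0,0,-0.72]],[[-0.05,-0.1,0.22],[0,0,-0.9]]], "gripper": 0.075}}

```text
time_s: 11.88
position: [0.3735, 0.1615, 0.2571]
tcp_rot: [[0.754, 0.004, -0.657], [0.657, 0.0, 0.754], [0.003, -1.0, -0.003]]
force: [1.1, -0.3, -0.0]
opening: 0.861
```

{"op": "play_rows", "data": {"commands": [[[0,-0.06,0],[0,0,-0.18]],[[0,-0.1,0],[0,0,-0.36]],[[0,-0.1,0],[0,0,-0.54]],[[0,-0.1,0],[0,0,-0.6]]], "gripper": 0.05}}

```text
time_s: 12.38
position: [0.3735, 0.0613, 0.2557]
tcp_rot: [[0.993, 0.0, -0.115], [0.115, 0.0, 0.993], [0.0, -1.0, 0.0]]
force: [0.3, 0.5, -0.1]
opening: 0.587
```

```bash
cat > fol.py <<'E'
from h import *
def folder(box,z0,z1,smax=90,vmin=120,cam="top"):
    f,P,c=cap(cam); H=cv2.cvtColor(f,cv2.COLOR_RGB2HSV); x0,x1,y0,y1=box
    m=(H[...,1]<smax)&(H[...,2]>vmin)&(P[...,2]>z0)&(P[...,2]<z1)&(P[...,0]>x0)&(P[...,0]<x1)&(P[...,1]>y0)&(P[...,1]<y1)
    n,l,st,_=cv2.connectedComponentsWithStats(m.astype(np.uint8)); 
    m=l==1+st[1:,4].argmax()
    q=P[m][:,:2]*1000; r=cv2.minAreaRect(q.astype(np.float32))
    mu=q.mean(0); w,v=np.linalg.eigh(np.cov((q-mu).T)); 
    print("n",len(q),"rect",np.round(r[0],1),np.round(r[1],1),round(r[2],1),"mean",mu.round(1),"axis",v[:,1].round(3),"z",np.median(P[m][:,2]).round(4))
    for s in(-1,1):  # end widths
        t=(q-mu)@v[:,1]; k=t*s>np.max(t*s)-12; print("end",q[k].mean(0).round(1),"width",np.ptp((q[k]-mu)@v[:,0]).round(1))
    return f,P
E
python3 - <<'E'
from fol import *
s=read_state(); print(s["position"],s["tcp_rot"].round(3))
f,P=folder((.46,.58,.19,.41),.002,.025)
save("c4",f,(230,160,410,280),4)
E
```

```text
[0.37353859 0.06134669 0.25568169] [[ 0.993  0.    -0.115]
 [ 0.115  0.     0.993]
 [ 0.    -1.     0.   ]]
n 410 rect [510.2 297.4] [ 23.  151.3] 4.4 mean [509.5 298.9] axis [-0.083  0.997] z 0.0122
end [516.2 229. ] width 14.4
end [504.1 366.5] width 17.3
```

View pics/c4.png

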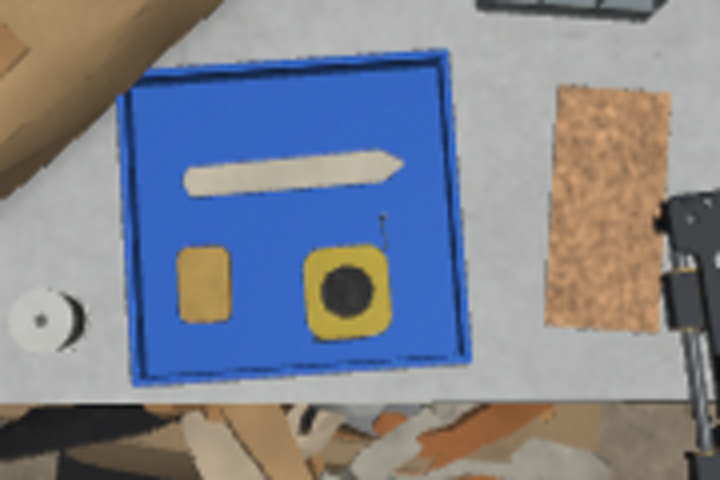

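The cake and the tape lie clear in the near half of the bin. The folder is free, centred at (510,297) mm, with its point to the right at (403,163) px.

{"op": "play_rows", "data": {"commands": [[[0.0375,0.05,0],[0,0,-0.033]],[[0.0775,0.09,0],[0,0,-0.033]],[[0.1,0.14,-0.03],[0,0,-0.033]],[[0.1375,0.18,-0.08],[0,0,-0.033]],[[0.1375,0.2237,-0.12],[0,0,-0.033]],[[0.1375,0.2237,-0.17],[0,0,-0.033]],[[0.1375,0.2237,-0.2],[0,0,-0.033]],[[0.1375,0.2237,-0.216],[0,0,-0.033]],[[0.1375,0.2237,-0.2245],[0,0,-0.033]],[[0.1375,0.2237,-0.2245],[0,0,-0.033]]], "gripper": 0.044}}

```text
time_s: 13.68
position: [0.5117, 0.2858, 0.0315]
tcp_rot: [[0.996, 0.001, -0.087], [0.087, 0.0, 0.996], [0.001, -1.0, 0.0]]
force: [1.3, -0.1, -0.3]
opening: 0.506
```

{"op": "play_rows", "data": {"commands": [[[0,0,0],[0,0,0]],[[0,0,0],[0,0,0]],[[0,0,0],[0,0,0]],[[0,0,0],[0,0,0]]], "gripper": 0.015}}

```text
time_s: 14.18
position: [0.5116, 0.2859, 0.0317]
tcp_rot: [[0.996, 0.001, -0.087], [0.087, 0.0, 0.996], [0.001, -1.0, 0.0]]
force: [-0.2, -0.7, 3.5]
opening: 0.245
```

{"op": "play_rows", "data": {"commands": [[[0,0,0.01],[0,0,0]],[[0,0,0.04],[0,0,0]],[[0,0,0.09],[0,0,0]],[[0,-0.03,0.12],[0,0,0.15]],[[-0.003,-0.06,0.12],[0,0,0.32]],[[-0.005,-0.1,0.12],[0,0,0.5]],[[-0.007,-0.14,0.12],[0,0,0.68]],[[-0.01,-0.17,0.12],[0,0,0.86]],[[-0.012,-0.19,0.12],[0,0,1.04]],[[-0.015,-0.209,0.12],[0,0,1.22]]]}}

```text
time_s: 15.42
position: [0.4962, 0.0759, 0.1515]
tcp_rot: [[0.256, 0.0, -0.967], [0.967, 0.0, 0.256], [0.0, -1.0, -0.0]]
force: [0.0, 0.6, -0.3]
opening: 0.244
```

{"op": "play_rows", "data": {"commands": [[[0,0,-0.02],[0,0,0.185]],[[0,0,-0.05],[0,0,0.185]],[[0,0,-0.08],[0,0,0.185]],[[0,0,-0.105],[0,0,0.185]],[[0,0,-0.115],[0,0,0.185]],[[0,0,-0.119],[0,0,0.185]],[[0,0,-0.119],[0,0,0.185]]]}}

```text
time_s: 16.3
position: [0.4967, 0.0768, 0.0325]
tcp_rot: [[0.079, 0.001, -0.997], [0.997, -0.0, 0.079], [0.0, -1.0, -0.001]]
force: [-0.4, 0.2, -0.4]
opening: 0.239
```

{"op": "play_rows", "data": {"commands": [[[0,0,0],[0,0,0]],[[0,0,0],[0,0,0]],[[0,0,0],[0,0,0]],[[0,0,0.03],[0,0,0]],[[0,0,0.08],[0,0,0]],[[-0.06,-0.02,0.12],[0,0,0]],[[-0.1,-0.08,0.16],[0,0,0]],[[-0.1,-0.14,0.18],[0,0,0]],[[-0.1,-0.2,0.18],[0,0,0]],[[-0.1,-0.2,0.18],[0,0,0]]], "gripper": 0.044}}

```text
time_s: 17.55
position: [0.3967, -0.1266, 0.2133]
tcp_rot: [[0.082, 0.003, -0.997], [0.997, -0.003, 0.082], [-0.002, -1.0, -0.003]]
force: [-0.1, 0.1, -0.3]
opening: 0.504
```

```bash
python3 - <<'E'
from fol import *
s=read_state(); print(s["position"],s["tcp_rot"].round(3))
f,P=folder((.36,.6,.0,.16),.0075,.025,smax=75,vmin=130)
save("c5",f,(280,110,440,270),3.7)
H=cv2.cvtColor(f,cv2.COLOR_RGB2HSV)
m=(P[...,2]>.055)&(P[...,0]>.6)&(P[...,0]<.72)&(P[...,1]>.04)&(P[...,1]<.18); b=P[m&(P[...,2]>.073)&(P[...,2]<.088)]*1000; print("bank",cv2.minAreaRect(b[:,:2].astype(np.float32)))
m=m&(H[...,1]>150)&((H[...,0]<8)|(H[...,0]>172)); print("red",P[m].mean(0),P[m].min(0),P[m].max(0))
E
```

```text
[ 0.39674669 -0.12661295  0.2133052 ] [[ 0.082  0.003 -0.997]
 [ 0.997 -0.003  0.082]
 [-0.002 -1.    -0.003]]
n 407 rect [484.1  76. ] [ 23.1 151.9] 86.5 mean [481.7  76.7] axis [-0.997  0.073] z 0.0124
end [553.   71.7] width 13.9
end [414.7  81.6] width 19.5
bank ((666.3462524414062, 104.89695739746094), (123.84043884277344, 90.81481170654297), 86.04398345947266)
red [0.67933481 0.14435233 0.06766358] [0.67572235 0.1369179  0.05876709] [0.6845838  0.15188318 0.07240122]
```

View pics/c5.png

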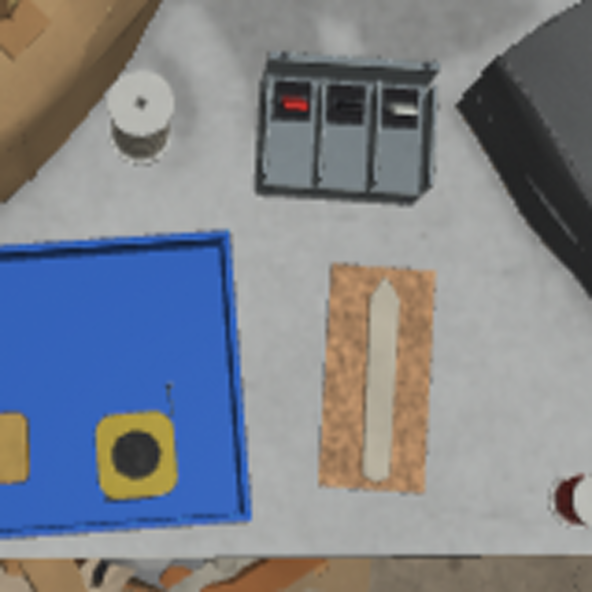

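The folder lies flat along the mat with its point towards the bank, at (385,285) px, and the bank is untouched. Next I'll regrip it near the blunt end.

{"op": "play_rows", "data": {"commands": [[[0.015,0.05,0],[0,0,0.01]],[[0.0255,0.11,0],[0,0,0.01]],[[0.0255,0.16,-0.03],[0,0,0.01]],[[0.0255,0.2074,-0.07],[0,0,0.01]],[[0.0255,0.2074,-0.12],[0,0,0.01]],[[0.0255,0.2074,-0.155],[0,0,0.01]],[[0.0255,0.2074,-0.175],[0,0,0.01]],[[0.0255,0.2074,-0.1828],[0,0,0.01]],[[0.0255,0.2074,-0.1828],[0,0,0.01]]], "gripper": 0.044}}

```text
time_s: 18.73
position: [0.4215, 0.0846, 0.0298]
tcp_rot: [[0.068, 0.0, -0.998], [0.998, 0.0, 0.068], [0.0, -1.0, -0.0]]
force: [-1.0, -0.6, 0.3]
opening: 0.505
```

{"op": "play_rows", "data": {"commands": [[[0,0,0],[0,0,0]],[[0,0,0],[0,0,0]],[[0,0,0],[0,0,0]],[[0,0,0],[0,0,0]],[[0,0,0.01],[0,0,0]],[[0,0,0.04],[0,0,0]],[[0,0,0.09],[0,0,0]],[[0,0.03,0.12],[0,0,0]],[[0,0.078,0.12],[0,0,0]],[[0,0.078,0.12],[0,0,0]]], "gripper": 0.015}}

```text
time_s: 19.98
position: [0.4215, 0.1644, 0.1504]
tcp_rot: [[0.064, 0.002, -0.998], [0.998, 0.001, 0.064], [0.001, -1.0, -0.002]]
force: [-0.2, 1.2, -0.1]
opening: 0.235
```

```bash
python3 - <<'E'
from fol import *
s=read_state(); print(s["position"],s["tcp_rot"].round(3),s["opening"])
f,P=folder((.44,.62,.10,.2),.10,.15,smax=95,vmin=110)
g,Q,_=cap("side"); H=cv2.cvtColor(g,cv2.COLOR_RGB2HSV)
m=(Q[...,0]>.43)&(Q[...,0]<.62)&(Q[...,1]>.12)&(Q[...,1]<.19)&(Q[...,2]>.10)&(Q[...,2]<.15)&(H[...,2]>120)&(H[...,1]<90)
q=Q[m]; print(len(q)); 
for x in np.arange(.44,.6,.02):
    k=abs(q[:,0]-x)<.01
    if k.sum()>2: print(round(x,2),k.sum(),np.percentile(q[k][:,2],[10,50,90]).round(4),q[k][:,1].mean().round(4))
save("c6",g,(240,90,420,240),4)
E
```

```text
[0.42153454 0.16443497 0.15036224] [[ 0.064  0.002 -0.998]
 [ 0.998  0.001  0.064]
 [ 0.001 -1.    -0.002]] 0.23503514240180737
n 258 rect [520.  155.3] [22.6 78.4] 86.9 mean [517.9 155.8] axis [-0.996  0.086] z 0.1331
end [552.1 153. ] width 17.9
end [487.4 158.2] width 20.3
296
0.44 36 [0.1274 0.132  0.1343] 0.1708
0.46 37 [0.1267 0.1319 0.1339] 0.168
0.48 52 [0.1276 0.1318 0.1343] 0.1626
0.5 53 [0.1284 0.1317 0.1335] 0.1608
0.52 54 [0.1278 0.1318 0.133 ] 0.1587
0.54 51 [0.1275 0.1316 0.1328] 0.1569
0.56 13 [0.1277 0.1291 0.1313] 0.1544
```

View pics/c6.png

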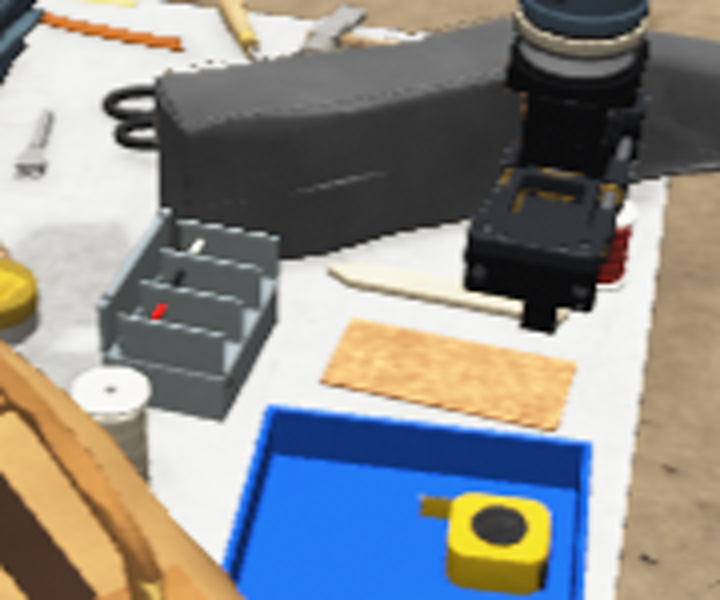

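The folder is held level by its blunt end, with its point at about (330,270) px. In camera terms its line matches the red lane within about 1 mm. I'll lower it and enter the lane short of the lever.

{"op": "play_rows", "data": {"commands": [[[0,-0.0005,-0.03],[0,0,-0.003]],[[0,-0.0005,-0.06],[0,0,-0.003]],[[0,-0.0005,-0.068],[0,0,-0.003]],[[0.025,-0.002,-0.068],[0,0,-0.003]],[[0.05,-0.004,-0.068],[0,0,-0.003]],[[0.075,-0.0055,-0.068],[0,0,-0.003]],[[0.095,-0.007,-0.068],[0,0,-0.003]],[[0.1,-0.0075,-0.068],[0,0,-0.003]],[[0.1,-0.0075,-0.068],[0,0,-0.003]]]}}

```text
time_s: 21.2
position: [0.5212, 0.1542, 0.0814]
tcp_rot: [[0.072, -0.001, -0.997], [0.997, -0.0, 0.072], [-0.0, -1.0, 0.001]]
force: [-1.0, 0.2, -0.4]
opening: 0.234
```

```bash
python3 - <<'E'
from h import *
s=read_state(); print(s["position"],s["force"])
f,P,_=cap("top"); g,Q,_=cap("side")
o=np.zeros((560,800,3),np.uint8)
a=cv2.resize(f[115:175,335:415],None,fx=5,fy=5,interpolation=cv2.INTER_CUBIC); o[:300,:400]=a
b=cv2.resize(g[130:210,255:320],None,fx=6,fy=6,interpolation=cv2.INTER_CUBIC); o[:480,405:795]=b
cv2.imwrite("pics/c7.png",o[...,::-1])
H=cv2.cvtColor(f,cv2.COLOR_RGB2HSV)
m=(P[...,0]>.58)&(P[...,0]<.70)&(P[...,1]>.13)&(P[...,1]<.17)&(P[...,2]>.055)&(P[...,2]<.07)&(H[...,1]<90)&(H[...,2]>150)&(H[...,0]<35)
q=P[m]; print(len(q),q.max(0),q.mean(0),[q[abs(q[:,0]-x)<.005].mean(0)[1:].round(4) for x in(.6,.62,.64)])
E
```

```text
[0.52121637 0.15419697 0.08135558] [-0.95763919  0.23480575 -0.38419537]
81 [0.65858991 0.15335675 0.06830242] [0.63923817 0.14317512 0.06321214] [array([nan, nan]), array([0.1454, 0.0651]), array([0.1428, 0.0634])]<stdin>:10: RuntimeWarning: Mean of empty slice.
  ret = um.true_divide(
```

View pics/c7.png

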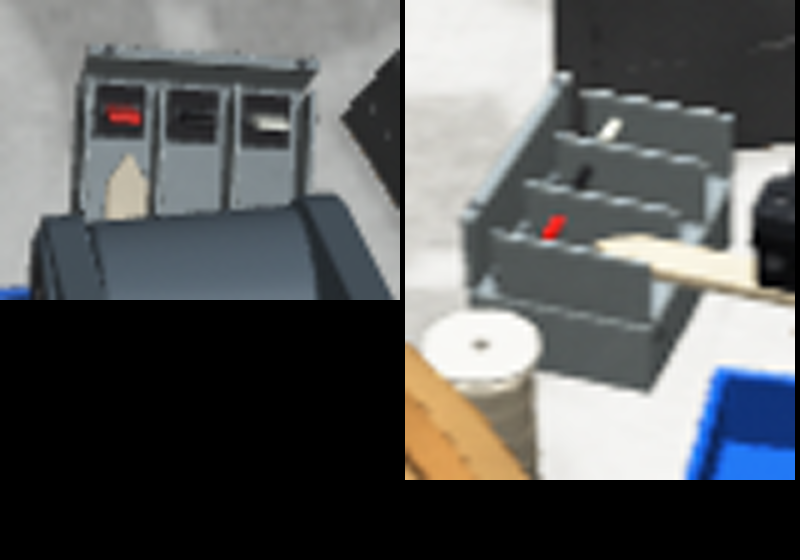

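The point is in the red lane, short of the lever. The picture (point at 125,155) and the depth put it about 3 mm towards the right fin, so I'll centre it first and then push slowly.

{"op": "play_rows", "data": {"commands": [[[0,0.003,0],[0,0,0]],[[0,0.003,0],[0,0,0]],[[0.006,0.0027,0],[0,0,0]],[[0.012,0.0023,0],[0,0,0]],[[0.017,0.002,0],[0,0,0]],[[0.021,0.0017,0],[0,0,0]],[[0.025,0.0013,0],[0,0,0]],[[0.028,0.001,0],[0,0,0]],[[0.028,0.001,0],[0,0,0]]]}}

```text
time_s: 22.42
position: [0.5503, 0.1557, 0.0813]
tcp_rot: [[0.072, 0.001, -0.997], [0.997, 0.0, 0.072], [0.0, -1.0, -0.001]]
force: [-1.1, 0.0, -0.1]
opening: 0.237
```

{"op": "play_rows", "data": {"commands": [[[0.002,0,0],[0,0,0]],[[0.003,0,0],[0,0,0]],[[0.003,0,0],[0,0,0]]]}}

```text
time_s: 22.8
position: [0.553, 0.1557, 0.0813]
tcp_rot: [[0.072, 0.0, -0.997], [0.997, -0.0, 0.072], [0.0, -1.0, -0.0]]
force: [-1.7, 0.2, -0.2]
opening: 0.236
```

{"op": "play_rows", "data": {"commands": [[[0.001,0,0],[0,0,0]],[[0.002,0,0],[0,0,0]],[[0.002,0,0],[0,0,0]]]}}

```text
time_s: 23.18
position: [0.5548, 0.1557, 0.0812]
tcp_rot: [[0.072, -0.0, -0.997], [0.997, -0.0, 0.072], [-0.0, -1.0, 0.0]]
force: [-1.8, 0.2, 0.2]
opening: 0.233
```

```bash
python3 - <<'E'
from h import *
s=read_state(); print(s["position"],s["force"])
f,P,_=cap("top"); g,Q,_=cap("side")
H=cv2.cvtColor(f,cv2.COLOR_RGB2HSV)
for F,p in((f,P),(g,Q)):
  H=cv2.cvtColor(F,cv2.COLOR_RGB2HSV)
  m=(p[...,0]>.62)&(p[...,0]<.74)&(p[...,1]>.12)&(p[...,1]<.17)&(p[...,2]>.05)&(H[...,1]>150)&((H[...,0]<8)|(H[...,0]>172)); q=p[m]
  print("red",len(q),q.mean(0).round(4),q.min(0).round(4),q.max(0).round(4)) if len(q) else print("red none")
o=np.zeros((560,800,3),np.uint8)
o[:300,:400]=cv2.resize(f[115:175,335:415],None,fx=5,fy=5,interpolation=cv2.INTER_CUBIC)
o[:480,405:795]=cv2.resize(g[130:210,255:320],None,fx=6,fy=6,interpolation=cv2.INTER_CUBIC)
cv2.imwrite("pics/c8.png",o[...,::-1])
E
```

```text
[0.55484857 0.15567873 0.08123215] [-1.79746169  0.19908873  0.15570131]
red 32 [0.6974 0.1442 0.0638] [0.6913 0.1355 0.0533] [0.7074 0.1515 0.0735]
red 16 [0.6975 0.1435 0.0674] [0.6942 0.1348 0.0605] [0.7003 0.1519 0.0739]
```

View pics/c8.png

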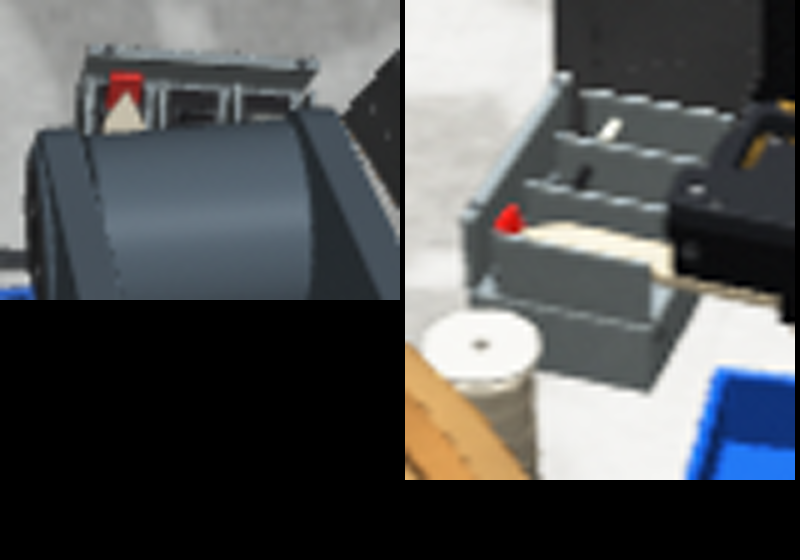

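The red lever now leans to the back, with red showing at (125,85) beyond the point. The force hasn't yet risen at an end stop, so I'll keep pushing in small steps.

{"op": "play_rows", "data": {"commands": [[[0.001,0,0],[0,0,0]],[[0.002,0,0],[0,0,0]],[[0.002,0,0],[0,0,0]]]}}

```text
time_s: 23.65
position: [0.5553, 0.1557, 0.0808]
tcp_rot: [[0.072, -0.003, -0.997], [0.997, -0.0, 0.072], [-0.0, -1.0, 0.003]]
force: [-4.9, 0.1, -0.3]
opening: 0.23
```

{"op": "play_rows", "data": {"commands": [[[0.001,0,0],[0,0,0]],[[0.0015,0,0],[0,0,0]],[[0.0015,0,0],[0,0,0]]]}}

```text
time_s: 24.02
position: [0.5555, 0.1557, 0.0805]
tcp_rot: [[0.072, -0.006, -0.997], [0.997, -0.0, 0.072], [-0.001, -1.0, 0.006]]
force: [-6.7, 0.1, -0.2]
opening: 0.233
```

Force climbed to 6.7 N while the tip stopped advancing, so the lever is at its end stop. I'll back out along the lane and check.

{"op": "play_rows", "data": {"commands": [[[-0.006,0.0004,0],[0,0,0]],[[-0.02,0.0014,0],[0,0,0]],[[-0.045,0.0031,0],[0,0,0]],[[-0.075,0.0052,0],[0,0,0]],[[-0.105,0.0073,0],[0,0,0]],[[-0.135,0.0094,0],[0,0,0]],[[-0.135,0.0094,0.04],[0,0,0]],[[-0.135,0.0094,0.068],[0,0,0]],[[-0.135,0.0094,0.068],[0,0,0]]]}}

```text
time_s: 25.15
position: [0.4251, 0.1655, 0.1514]
tcp_rot: [[0.071, 0.008, -0.997], [0.997, 0.001, 0.071], [0.001, -1.0, -0.007]]
force: [-0.2, -0.2, -0.8]
opening: 0.232
```

```bash
python3 - <<'E'
from h import *
s=read_state(); print(s["position"],s["force"],s["tcp_rot"].round(3))
f,P,_=cap("top"); g,Q,_=cap("side")
for F,p in((f,P),(g,Q)):
  H=cv2.cvtColor(F,cv2.COLOR_RGB2HSV)
  m=(p[...,0]>.62)&(p[...,0]<.74)&(p[...,1]>.12)&(p[...,1]<.17)&(p[...,2]>.05)&(H[...,1]>150)&((H[...,0]<8)|(H[...,0]>172)); q=p[m]*1000
  print("red",len(q),q.mean(0).round(1),q.min(0).round(1),q.max(0).round(1))
  A=np.c_[q[:,2],np.ones(len(q))]; k=np.linalg.lstsq(A,q[:,0],rcond=None)[0]; print("lean",np.degrees(np.arctan(k[0])))
H=cv2.cvtColor(g,cv2.COLOR_RGB2HSV)
m=(Q[...,0]>.43)&(Q[...,0]<.60)&(Q[...,1]>.12)&(Q[...,1]<.19)&(Q[...,2]>.10)&(Q[...,2]<.16)&(H[...,2]>120)&(H[...,1]<90)
q=Q[m]
for x in(.45,.50,.54): print(x,np.median(q[abs(q[:,0]-x)<.01],0).round(4))
o=np.zeros((560,800,3),np.uint8)
o[:300,:400]=cv2.resize(f[115:175,335:415],None,fx=5,fy=5,interpolation=cv2.INTER_CUBIC)
o[:480,405:795]=cv2.resize(g[130:210,255:320],None,fx=6,fy=6,interpolation=cv2.INTER_CUBIC)
cv2.imwrite("pics/c9.png",o[...,::-1])
E
```

```text
[0.42514544 0.16547004 0.15138261] [-0.23117203 -0.15294064 -0.82850305] [[ 0.071  0.008 -0.997]
 [ 0.997  0.001  0.071]
 [ 0.001 -1.    -0.007]]
red 47 [695.7 143.5  61.3] [689.2 134.8  50.5] [707.7 151.8  72.1]
lean 21.324897175204917
red 17 [697.3 143.   66.8] [693.3 136.8  59.3] [701.9 151.5  71.5]
lean 26.894611743286248
0.45 [0.4505 0.1714 0.1321]
0.5 [0.5001 0.1645 0.132 ]
0.54 [0.5393 0.1602 0.1322]
```

View pics/c9.png

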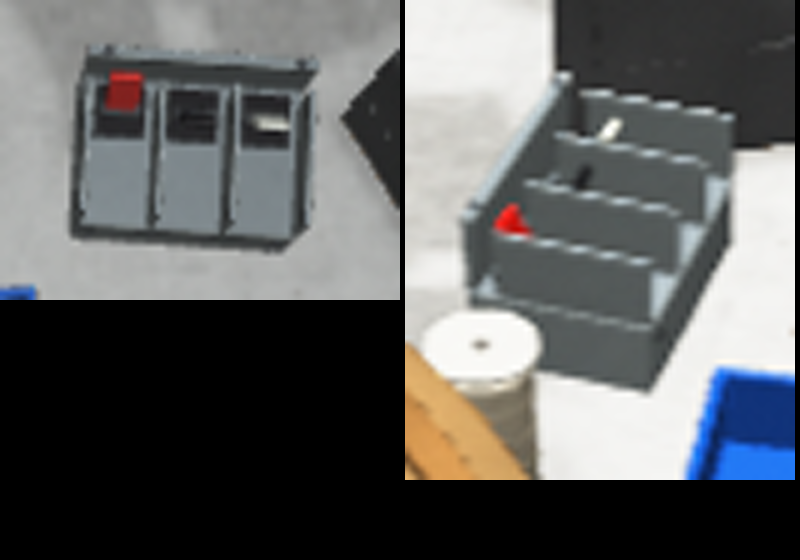

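Red leans back by about 24–27° (the end stop is 25.8°), and the black and white levers are unchanged at (190,118) and (268,122). Now I'll lay the folder back on the mat.

{"op": "play_rows", "data": {"commands": [[[-0.002,-0.03,0],[0,0,0]],[[-0.002,-0.07,0],[0,0,0]],[[-0.002,-0.081,-0.03],[0,0,0]],[[-0.002,-0.081,-0.07],[0,0,0]],[[-0.002,-0.081,-0.1],[0,0,0]],[[-0.002,-0.081,-0.113],[0,0,0]],[[-0.002,-0.081,-0.119],[0,0,0]],[[-0.002,-0.081,-0.1205],[0,0,0]],[[-0.002,-0.081,-0.1205],[0,0,0]]]}}

```text
time_s: 26.38
position: [0.4216, 0.0842, 0.0295]
tcp_rot: [[0.071, 0.002, -0.997], [0.997, -0.0, 0.071], [-0.0, -1.0, -0.002]]
force: [0.5, 0.1, 0.4]
opening: 0.233
```

{"op": "play_rows", "data": {"commands": [[[0,0,0],[0,0,0]],[[0,0,0],[0,0,0]],[[0,0,0],[0,0,0]],[[0,0,0.03],[0,0,0]],[[0,0,0.08],[0,0,0]],[[-0.01,-0.04,0.12],[0,0,0]],[[-0.01,-0.1,0.16],[0,0,0]],[[-0.01,-0.15,0.18],[0,0,0]],[[-0.01,-0.2,0.18],[0,0,0]],[[-0.01,-0.2,0.18],[0,0,0]]], "gripper": 0.044}}

```text
time_s: 27.62
position: [0.4124, -0.1195, 0.2095]
tcp_rot: [[0.077, 0.003, -0.997], [0.997, -0.002, 0.077], [-0.002, -1.0, -0.004]]
force: [-0.2, 0.2, 0.2]
opening: 0.509
```

```bash
python3 - <<'E'
from fol import *
s=read_state(); print(s["position"],s["force"],s["time_s"])
f,P=folder((.36,.6,.0,.16),.0075,.025,smax=75,vmin=130)
save("c10",f,(180,100,460,270),2.8)
for n,x,y,zt in(("cream",.682,.262,.085),("red",.392,-.071,.055),("dark",.4085,.461,.065)):
    m=(P[...,2]>zt)&(P[...,2]<zt+.01)&(np.hypot(P[...,0]-x,P[...,1]-y)<.035); print(n,cv2.minAreaRect((P[m][:,:2]*1000).astype(np.float32))[0])
E
```

```text
[ 0.41237099 -0.11954112  0.20953819] [-0.2305145   0.15970039  0.16605582] 27.625
n 403 rect [483.7  77.1] [ 22.7 151.3] 85.1 mean [481.6  77.7] axis [-0.996  0.092] z 0.0123
end [552.2  71.4] width 14.5
end [414.7  83.8] width 19.9
cream (680.0242309570312, 263.01531982421875)
red (391.7703857421875, -70.10233306884766)
dark (408.4158935546875, 460.7214660644531)
```

View pics/c10.png

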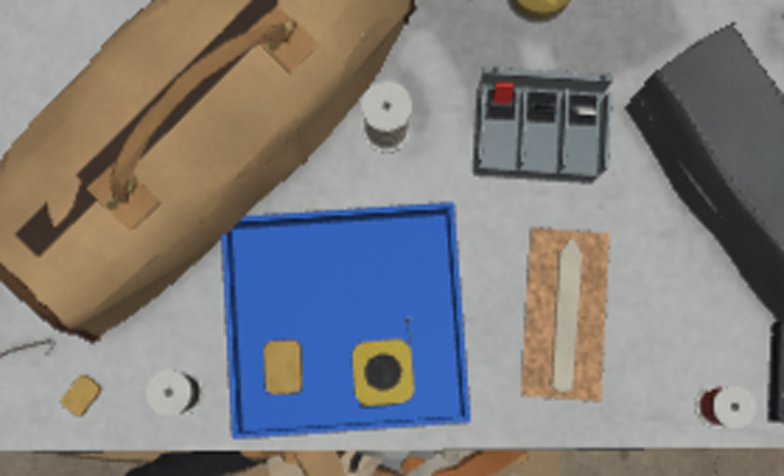

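The folder lies flat on the mat (567,315), and the red lever is over at (502,93). The cake and tape are in the bin, the spools haven't moved, and the gripper is empty and clear.

```bash
python3 -c "
from rig import *
print(hand_in())"
```

```text
the job is handed in; nothing more can be done
None
```

The job is done and handed in at about 27.6 s of the 72 s allowed. I moved the beeswax, then the tape measure, aside inside the bin and laid the folder flat on the cork mat. I then took the folder by its blunt end, pushed the red lever back with its point, and laid it flat on the mat again.

**Last checks:**
- **Red lever:** it leans back by 21° and 27° in the two cameras, against 25.8° at the end stop. While pushing, the force rose to 6.7 N and the tip stopped moving, so I take it as fully over. The highest wrist force I saw was 6.7 N.
- **Other levers:** black and white look unchanged, judged by eye in the pictures.
- **Folder:** it lies flat within the mat, released, with its top at z = 12 mm.
- **Beeswax and tape measure:** both lie flat in the bin.
- **Spools:** red and dark brown measure within about 1 mm of where they started. Cream measures about 2 mm different, which is within camera accuracy, since its first reading was distorted by background behind it.

**One disagreement:** the cameras read about 2 mm lower in y than the arm does. Because of it the folder entered the red lane about 3 mm off centre, and I corrected that before pushing.

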